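# Release the test jig's spring lid and mount the coil

## Robot

A 6-joint arm with a two-finger parallel gripper is mounted at the origin on the work surface. World frame = base frame: x ahead of the robot, y to its left, z up, the work surface at z = 0. Lengths are in m, angles in rad, forces in N, time in s.
With the tool pointing down it reaches from about 0.275 to 0.75 m from the base axis. Payload 10.2 kg.
Tool frame: the origin (TCP) lies midway between the tips of the shut fingers; the grasp point (between the pads) lies 19 mm behind it; x points along the fingers, y is the direction in which the jaws open and shut, and the axes are right-handed (so a half turn about x gives the same grasp; the last joint's range is limited). The gripper opens to 85 mm and grips with 20 to 120 N. Pads are 22 mm wide; open, the fingers measure 114 mm over their backs; the gripper's body (76 mm by 85 mm) begins 54 mm behind the grasp point. The pads swing forward as they close: fully open they stand 13 mm farther back than shut.
Start: joints at [0.932, 0.313, 1.498, -0, 1.331, -0.223], TCP at [0.212, 0.48, 0.231] pointing down, gripper open.
Joint ranges: [-2.94, 2.94], [-0.97, 2.17], [0.19, 2.56], [-1.23, 4.37], [0.02, 3.11], [-2.88, 2.88]. Speed limits (rad/s): [2.39, 2.39, 3.01, 3.14, 3.14, 3.14].

## Interface

Orientations are given as [roll, pitch, yaw] about the fixed x, y, z axes, in that order (R = Rz(yaw) Ry(pitch) Rx(roll)).
In Python, from cell import * gives the robot as it stands.
- The arm moves only by the tool play_rows, never from a script. Its argument "series" is a list of rows, each an object with "claw": the opening, from 0 (shut) to 1 (fully open); "slide": the shift along the tool's x, y, z in mm, a list of three; "turn": the turn, a rotation vector about the tool's x, y, z in degrees, a list of three. In form: [{"claw": claw, "slide": [dx, dy, dz], "turn": [wx, wy, wz]}, ...]. A call has 1 to 12 rows; each row shifts and turns the commanded pose from where the row before left it, along the tool's axes as they then stand; what a row does not reach is not made up. A row lasts 1/8 s, in which the tool goes at most 62.5 mm and 10.7 degrees, less where a joint would pass 70% of its speed; a pose out of reach is approached as far as the arm can. A call with a gripper value outside its range is refused whole. The fingers move at their own pace and stop on an object; "force" is the grip in N (left out, the last holds). Time passes only in rows, so rows that do not move let the fingers close. It gives the time, the measured TCP pose, the force and the opening at its end, in the units of the state.
- observe(): the state, without advancing time (a new reading comes with each control period).
- grab_frame(name): name is "scene" or "top" or "wrist"; returns a dict with "frame" (400x640x3 uint8, red, green, blue), "fx", "fy", "cx", "cy" (pixels), "k1" (the pictures are not rectified: a ray, as slopes to the right and down, at radius r is drawn at 1 + k1 r^2 times it, then the intrinsics apply), "view" (4x4, takes a point from world to camera coordinates); the wrist camera has in their place "mount" (4x4, takes a point from camera to tool coordinates, whose origin is the TCP and whose axes are the tool frame's). Camera axes: x right, y down, z forward; pixel columns grow to the right and rows downward; lengths in m; the calibration is good to about 2 mm. A picture is of the moment at which its call begins: read the wrist's pose just before it. There is no depth.
- hand_in(): hands the job in, once; it reports no verdict.
The state is a dict: "t": time; "qpos": joint angles; "qvel": joint speeds; "joint_efforts": joint torques, N m; "eef_pos": TCP position; "eef_rot": TCP orientation; "force": force on the tool from outside, world axes, zero at the start; "torque": the same for the moment, N m; "opening": opening from 0.0 (shut) to 1.0 (fully open).
Only numpy, scipy, OpenCV 4.12 (cv2) and the standard library are available. Lean on these libraries where they do the work, as an engineer would, in place of code of your own. Each camera call takes 0.05 s, during which the arm holds its last target. There are 200 camera calls.

## Task

Take the pale green weight off the blue lid of the test fixture and stand it upright, wholly on the round black pad; then press the fixture's red button so that the lid springs open to its stop. Lift the copper coil out of the open fixture and lay it in the one empty saddle on the aluminium plate, fully down, lengthwise and centred, then let go. Drop nothing, do not tip the weight, and leave the tall post, the tape roll, the small jar and the yellow connector standing where they are.

Things in the scene. Friction and masses are not known exactly. Their poses are not given: they have to be found in the camera images.
- fixture: Fixed aluminium clamshell jig: tray 120 (x) by 160 (y) mm, 6 mm walls up to 52 mm, 6 mm floor, blue lid. Origin: centre of underside, z up; its -x side, towards the robot, carries a grey latch housing (to x = -126 mm, 60 wide, 54 high). Inside, V saddles at y = +-40 mm (12 thick, 40 across, tops 44 high) hold the coil along y at x = 0, axis 38 mm high; between them it is open to the floor.
- lid (a joint): Angle of the blue lid (120 by 160 by 5 mm, top 57 mm above the table when shut): 0 shut and latched, 1.95 rad open at its stop, leaning back beyond upright. A weak spring opens it in about a second once the latch lets go, and holds it open; the spring cannot raise it while the weight stands on it.
- lid_hinge (a point): Middle of the lid's hinge line, on the fixture's +x edge, 52 mm above the table; the line runs along the fixture's y. The open lid stands up 120 mm from here, to about 165 mm above the table, and leans about 45 mm away beyond the hinge.
- release (a joint): Travel of the red push button, m: 0 up, 0.006 fully pressed; it springs back. It takes about 1.5 N to start and 5 N fully down; a full press surely draws the dark steel latch pawl off the lid's tongue (3 to 4 mm is needed).
- release_top (a point): Centre of the top of the red round button (22 mm in diameter), at x = -105 mm of the fixture, 72 mm above the table when up; pressed straight down. The shut lid's front edge is 45 mm away and 57 mm high; the steel latch pawl (22 to 40 mm from here, towards the lid) is 64 mm high.
- weight: Loose pale green upright cylinder, 54 mm in diameter, 60 mm high, about 0.5 kg. Origin: centre of its underside; z up. Starts on the shut lid.
- pad: Fixed round black rubber pad, 84 mm in diameter, 4 mm thick. Origin: centre of its underside, on the table.
- coil: Loose copper-brown rod (wound coil) with white ends, 16 mm in diameter, 120 mm long, about 0.12 kg. Origin: its centre, on its axis; x runs along the rod (either end is the same).
- coil_center (a point): The coil's centre, on its axis; same axes as coil.
- plate: Fixed aluminium plate 170 mm (x) by 220 mm (y) by 20 mm. Origin: centre of its underside, on the table. Four stations stand on it side by side along its y, 55 mm apart, in any order: three hold clamped coils, one is the empty saddle.
- saddle: The empty station, fixed: two clear V saddles at x = +-40 mm, 12 mm thick, 40 mm across, V tops 38 mm above the plate; between the two it is open down to the plate. Origin on the plate's top (20 mm above the table), midway between them; x runs along the coil it is to hold.
- saddle_seat (a point): Where the coil's centre belongs: 32 mm above the origin of saddle, 52 mm above the table; x along the coil.
- coil_a: Station with a clamped coil like the loose one, fixed: top 45 mm above the plate. Origin on the plate's top, below its middle; x along the coil.
- coil_b: Another such station with a clamped coil, fixed.
- coil_c: Another such station with a clamped coil, fixed.
- post: Bystander: steel post with a black block near its top, 140 mm high, foot 48 mm in diameter, post 14 mm, block 26 mm. Origin: centre of its underside. Loose.
- tape: Bystander: roll of amber tape lying flat, 72 mm in diameter, 25 mm high. Origin: centre of its underside. Loose.
- jar: Bystander: small dark jar with a white cap, 42 mm in diameter, 55 mm high. Origin: centre of its underside. Loose.
- connector: Bystander: yellow plug about 50 by 28 by 13 mm. Origin: underside, below the wide part's centre. Loose.
Not all that is in view belongs to the job. What is shaped like the weight but brown, pink or turquoise is not meant.

How it is judged:
By the outcome, as a careful person would: the job done as asked, in the order asked, and still so for the second after the job is handed in, with the robot touching nothing.
It also fails if it takes over 72 s, if anything falls off the work surface, if the arm or the gripper's body presses on something with over 40 N, if the wrist force passes 120 N, or if a joint passes its speed limit or range.

## Working session

There is one attempt and no reset: what is moved stays moved. The work goes in short steps, Python scripts to look and compute and a tool call to move; the robot and the scene stay as the last step left them, time stands still between calls to the robot, and variables do not carry over. Pictures are saved under pics/ and viewed, about 8 in all and at most 12, crops included, and the job is handed in when it is done.

Besides the shell and the picture viewer there is one more tool, called by a JSON object that holds its "api" and its "payload", one argument or row to a line. play_rows: Moves the arm, as the interface text tells. Its arguments: {"type":"object","properties":{"series":{"type":"array","items":{"type":"object","properties":{"claw":{"type":"number"},"slide":{"type":"array","items":{"type":"number"}},"turn":{"type":"array","items":{"type":"number"}}}}},"force":{"type":"number"}},"required":["series"]}

```bash
ls; mkdir -p pics; cat > h.py <<'E'
from cell import *
import numpy as np, cv2
from scipy.spatial.transform import Rotation as R
def snap(n,fn=None):
    s=observe(); f=grab_frame(n); f['s']=s
    if fn: cv2.imwrite('pics/'+fn,f['frame'][:,:,::-1])
    return f
def cam(f):
    if 'view' in f and f['view'] is not None: return np.array(f['view'])
    T=np.eye(4);T[:3,:3]=R.from_euler('xyz',f['s']['eef_rot']).as_matrix();T[:3,3]=f['s']['eef_pos']
    return np.linalg.inv(T@np.array(f['mount']))
def proj(f,P):
    V=cam(f);P=np.atleast_2d(P);c=P@V[:3,:3].T+V[:3,3];s=c[:,:2]/c[:,2:]
    s=s*(1+f['k1']*(s**2).sum(1,keepdims=True))
    return s*[f['fx'],f['fy']]+[f['cx'],f['cy']]
def px2w(f,uv,z):
    uv=np.atleast_2d(np.array(uv,float));d=(uv-[f['cx'],f['cy']])/[f['fx'],f['fy']];s=d.copy()
    for _ in range(20): s=d/(1+f['k1']*(s**2).sum(1,keepdims=True))
    W=np.linalg.inv(cam(f));r=np.c_[s,np.ones(len(s))]@W[:3,:3].T;o=W[:3,3]
    return o+r*((z-o[2])/r[:,2])[:,None]
E
python3 - <<'E'
from h import *
print(observe())
a=snap('top','top1.png');b=snap('scene','scene1.png')
w=snap('wrist','wrist1.png')
for f in (a,b,w): print({k:v for k,v in f.items() if k not in('frame','s')}, np.linalg.inv(cam(f))[:3,3])
E
```

```text
pics
{'t': 0.0, 'qpos': array([ 9.31647946e-01,  3.13447426e-01,  1.49843635e+00, -1.51380061e-05,
        1.33096588e+00, -2.23398228e-01]), 'qvel': array([ 0.000168  ,  0.00032069, -0.00033625, -0.0013151 ,  0.00166129,
        0.00078226]), 'joint_efforts': array([ 6.07522852e-04, -4.12253773e+01, -2.59748626e+01, -1.79537337e-04,
        4.03672631e-03,  3.66017173e-05]), 'eef_pos': array([0.21189647, 0.48006602, 0.23073666]), 'eef_rot': array([-1.78250038,  1.56953924, -2.19824693]), 'force': array([ 0.19017015, -0.21644784, -0.48054438]), 'torque': array([ 0.02487635,  0.00997907, -0.01670694]), 'opening': 1.0031877215043994}
{'fx': 428.44346561860493, 'fy': 428.44346561860493, 'cx': 319.0561503807442, 'cy': 202.7341485081863, 'k1': -0.015852747390471923, 'view': array([[ 0.01677216, -0.9998175 ,  0.00914718,  0.02239196],
       [-0.99220847, -0.0177727 , -0.12331455,  0.53663612],
       [ 0.12345461, -0.00700766, -0.99232548,  0.90208704],
       [ 0.        ,  0.        ,  0.        ,  1.        ]])} [0.42071254 0.03824686 0.96113417]
{'fx': 376.1806824507113, 'fy': 376.180
[... 195 characters left out ...]
0.78780829, -0.2374967 ],
       [-0.78217069, -0.09480687, -0.61580896,  1.36340092],
       [ 0.        ,  0.        ,  0.        ,  1.        ]])} [1.21742894 0.10233998 0.65192483]
{'fx': 293.3587119038188, 'fy': 293.3587119038188, 'cx': 319.576902005128, 'cy': 202.69222275130318, 'k1': -0.018815594384611972, 'mount': array([[ 7.87242745e-05, -2.64631762e-01,  9.64349534e-01,
        -1.42080473e-01],
       [ 9.99999923e-01, -3.50610922e-04, -1.77847397e-04,
         3.68499293e-05],
       [ 3.85175549e-04,  9.64349474e-01,  2.64631714e-01,
        -6.74591139e-02],
       [ 0.00000000e+00,  0.00000000e+00,  0.00000000e+00,
         1.00000000e+00]])} [0.15033239 0.50749167 0.37289847]
```

View pics/top1.png

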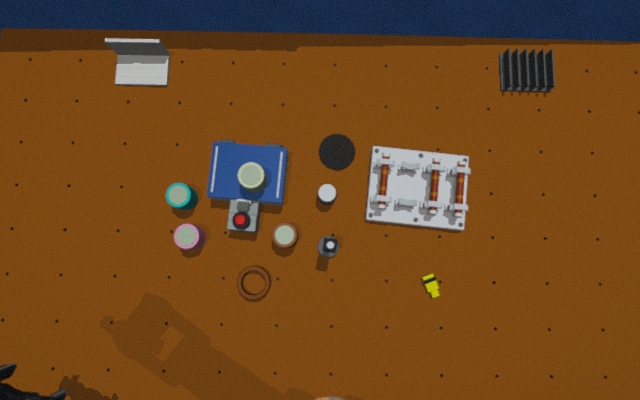

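View pics/scene1.png

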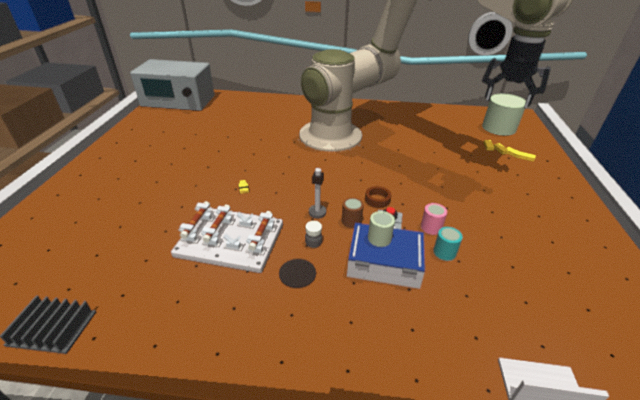

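Candidates in the top view: pale green on the blue lid (251,175), turquoise (178,195), pink (187,236) and brown (285,235). There is also a green bin in the scene view at (505,113). The weight is the one on the lid, so I'll check it in a close crop.

```bash
python3 - <<'E'
from h import *
im=cv2.imread('pics/top1.png')
c=cv2.resize(im[130:310,155:475],None,fx=2.5,fy=2.5,interpolation=cv2.INTER_CUBIC)
cv2.imwrite('pics/crop1.png',c)
E
```

```text
(no output)
```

View pics/crop1.png

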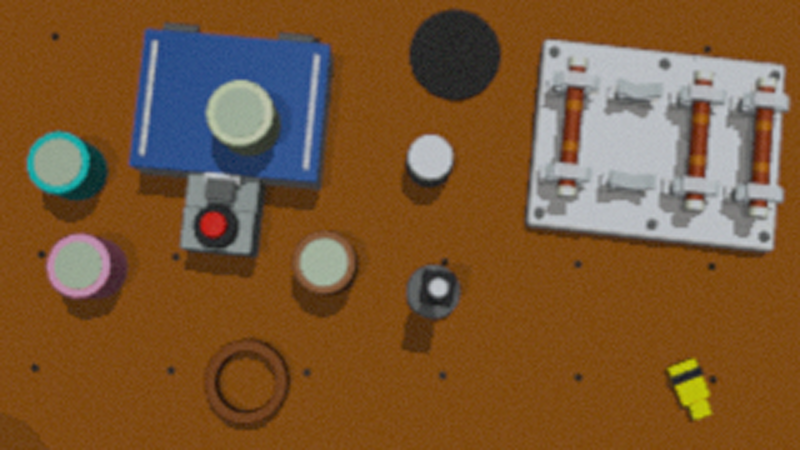

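The crop confirms it. The pale green weight stands on the blue lid at crop (240,113), the red button is at (212,224), the pad at (455,55), and the empty saddle's Vs are at (637,90) and (632,182).

```bash
cat > m.py <<'E'
from h import *
f=snap('top')
g=lambda P:np.array(P,float)/2.5+[155,130]-0.3
def show(n,P,z): print(n,np.round(px2w(f,g(P),z)[:,:2]*1000,1).tolist())
show('weight',[240,113],.117)
L=px2w(f,g([[147,30],[331,44],[318,187],[131,168]]),.057)
show('lid',[[147,30],[331,44],[318,187],[131,168]],.057)
show('button',[212,224],.072);show('pad',[455,55],.004)
show('plate',[[545,40],[785,65],[772,250],[528,228]],.02)
show('saddle',[[637,90],[632,182]],.05)
show('coils',[[577,65],[568,187],[704,77],[693,202],[766,85],[759,209]],.06)
show('post',[438,288],.14);show('jar',[430,158],.055);show('tape',[247,382],.0125);show('conn',[690,390],.013)
show('brown',[325,262],.06);show('pink',[79,266],.06);show('turq',[60,162],.06)
im=f['frame'].astype(int)
def cen(n,m,z,box):
    x0,y0,x1,y1=box;k=np.zeros(m.shape,bool);k[y0:y1,x0:x1]=1;k&=m
    v,u=np.nonzero(k);p=np.array([u.mean(),v.mean()]);print(n,len(u),p.round(1),(px2w(f,p,z)[0,:2]*1000).round(1))
r,gr,b=im[...,0],im[...,1],im[...,2]
cen('button',(r>2*gr+30)&(r>2*b+30)&(r>130),.072,(228,208,254,232))
cen('pad',(r<45)&(gr<45)&(b<50),.004,(315,130,360,175))
cen('weight',(gr>120)&(r>120),.117,(234,158,272,192))
from scipy.optimize import least_squares as ls
def fit(obj,uv,z):
    def fn(p):
        c,s=np.cos(p[2]),np.sin(p[2]);o=np.array(obj);W=np.c_[p[0]+c*o[:,0]-s*o[:,1],p[1]+s*o[:,0]+c*o[:,1],z]
        return (proj(f,W)-uv).ravel()
    q=ls(fn,[.45,0,0]);print('fit',np.round(q.x,4),'res',np.round(q.fun,1));return q.x
fit([[.06,.08],[.06,-.08],[-.06,-.08],[-.06,.08],[-.105,0]],g([[147,30],[331,44],[318,187],[131,168],[212,224]]),[.057]*4+[.072])
fit([[.085,.11],[.085,-.11],[-.085,-.11],[-.085,.11]],g([[545,40],[785,65],[772,250],[528,228]]),[.02]*4)
E
python3 m.py
```

```text
weight [[579.4, 169.9]]
lid [[662.1, 262.4], [652.6, 102.9], [528.0, 110.7], [541.4, 270.2]]
button [[493.7, 196.8]]
pad [[658.1, -6.9]]
plate [[669.5, -87.2], [650.8, -304.2], [483.5, -288.2], [499.3, -72.3]]
saddle [[618.6, -163.3], [538.0, -158.2]]
coils [[637.4, -109.5], [531.4, -101.5], [629.0, -219.1], [520.5, -207.9], [623.0, -272.7], [515.5, -264.1]]
post [[442.1, 10.4]]
jar [[554.9, 15.9]]
tape [[361.0, 171.5]]
conn [[360.3, -215.6]]
brown [[464.3, 102.9]]
pink [[457.4, 309.0]]
turq [[545.1, 330.0]]
button 78 [239.8 219.4] [493.5 196.2]
pad 818 [336.4 151.9] [657.6  -6.2]
weight 544 [250.5 174.6] [580.  170.4]
fit [ 0.5965  0.187  -0.0747] res [ 0.  -0.1  0.   1.  -0.5 -1.3 -0.5 -0.6  0.9  0.9]
fit [ 0.5758 -0.188  -0.0836] res [-0.8 -0.1  0.2 -0.2  1.   0.7 -0.5 -0.5]
```

```bash
cat > go.py <<'E'
from h import *
import sys
# usage: go.py x y z(mm) yaw(deg): jaw (tool y) direction
def go(x,y,z,yaw):
    s=observe();Rc=R.from_euler('xyz',s['eef_rot']);p=s['eef_pos']*1000
    best=None
    for k in (0,180):
        a=np.radians(yaw+k);ty=np.array([np.cos(a),np.sin(a),0]);tx=np.array([0,0,-1.])
        Rt=R.from_matrix(np.c_[tx,ty,np.cross(tx,ty)])
        rv=np.degrees((Rc.inv()*Rt).as_rotvec())
        print('k',k,'turn',rv.round(1),'then slide',Rt.inv().apply(np.array([x,y,z])-p).round(1))
    m=Rc.as_matrix();print('t %.2f'%s['t'],'pos',p.round(1),'toolx',m[:,0].round(3),'tooly',m[:,1].round(3),'q',s['qpos'].round(2),'F',s['force'].round(1),'op %.3f'%s['opening'])
go(*map(float,sys.argv[1:5]))
E
python3 go.py 580 170 190 85
```

```text
k 0 turn [-18.8  -0.    0. ] then slide [  41.  -276.9  393.7]
k 180 turn [1.612e+02 1.000e-01 0.000e+00] then slide [  41.   276.9 -393.7]
t 0.20 pos [212.  480.2 231. ] toolx [-0.    -0.001 -1.   ] tooly [ 0.404  0.915 -0.001] q [ 0.93  0.31  1.5   0.    1.33 -0.22] F [ 0.1 -0.3 -0.7] op 1.004
```

{"api": "play_rows", "payload": {
  "series": [
    {"claw":1,"slide":[0,0,0],"turn":[-9.4,0,0]},
    {"claw":1,"slide":[0,0,0],"turn":[-9.4,0,0]},
    {"claw":1,"slide":[4,-34,49],"turn":[0,0,0]},
    {"claw":1,"slide":[4,-35,49],"turn":[0,0,0]},
    {"claw":1,"slide":[5,-35,49],"turn":[0,0,0]},
    {"claw":1,"slide":[5,-35,49],"turn":[0,0,0]},
    {"claw":1,"slide":[5,-35,49],"turn":[0,0,0]},
    {"claw":1,"slide":[5,-35,49],"turn":[0,0,0]},
    {"claw":1,"slide":[5,-35,49],"turn":[0,0,0]},
    {"claw":1,"slide":[5,-33,50],"turn":[0,0,0]},
    {"claw":1,"slide":[0,0,0],"turn":[0,0,0]},
    {"claw":1,"slide":[0,0,0],"turn":[0,0,0]}
  ]
}}

```text
t: 1.7
eef_pos: [0.5789, 0.1701, 0.193]
eef_rot: [3.087, 1.57, 2.999]
force: [0.4, -0.1, 0.1]
opening: 1.002
```

```bash
python3 go.py 580 170 76 85; python3 - <<'E'
from h import *
f=snap('wrist','wrist2.png')
im=f['frame']
for n,P in dict(wtop=[.58,.170,.117],btn=[.4935,.1965,.072]).items(): print(n,proj(f,P).round(1))
E
```

```text
k 0 turn [-0.  -0.1 -0. ] then slide [117.   -0.    1.1]
k 180 turn [ 1.8e+02 -0.0e+00  1.0e-01] then slide [117.    0.   -1.1]
t 1.70 pos [578.9 170.1 193. ] toolx [-0.001  0.    -1.   ] tooly [0.088 0.996 0.   ] q [ 0.09  0.52  1.3   0.    1.33 -1.39] F [ 0.4 -0.1  0.1] op 1.002
wtop [[319.3 213.5]]
btn [[341.5  98.1]]
```

View pics/wrist2.png

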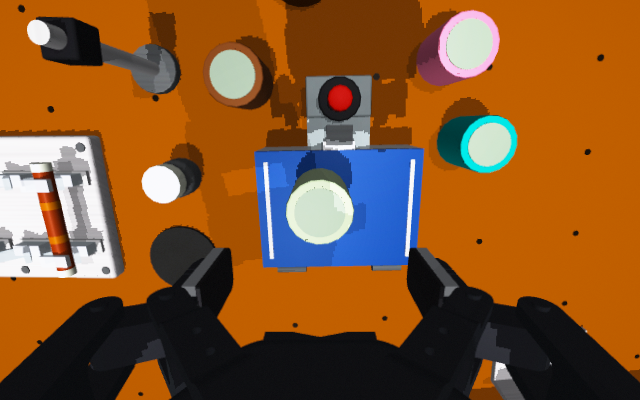

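The wrist view agrees with my prediction: weight top at (320,212) against (319,213.5), button at (340,98). Descending to grip.

{"api": "play_rows", "payload": {
  "series": [
    {"claw":1,"slide":[35,0,1],"turn":[0,0,0]},
    {"claw":1,"slide":[35,0,0],"turn":[0,0,0]},
    {"claw":1,"slide":[30,0,0],"turn":[0,0,0]},
    {"claw":1,"slide":[17,0,0],"turn":[0,0,0]},
    {"claw":1,"slide":[0,0,0],"turn":[0,0,0]},
    {"claw":0.5,"slide":[0,0,0],"turn":[0,0,0]},
    {"claw":0.5,"slide":[0,0,0],"turn":[0,0,0]},
    {"claw":0.5,"slide":[0,0,0],"turn":[0,0,0]},
    {"claw":0.5,"slide":[0,0,0],"turn":[0,0,0]},
    {"claw":0.5,"slide":[0,0,0],"turn":[0,0,0]}
  ],
  "force": 50
}}

```text
t: 3.0
eef_pos: [0.5808, 0.1699, 0.0776]
eef_rot: [0.166, 1.569, 0.078]
force: [-2.6, -0.6, 5.7]
opening: 0.622
```

{"api": "play_rows", "payload": {
  "series": [
    {"claw":0.4,"slide":[0,0,0],"turn":[0,0,0]},
    {"claw":0.4,"slide":[-3,0,0],"turn":[0,0,0]},
    {"claw":0.4,"slide":[-7,0,0],"turn":[0,0,0]},
    {"claw":0.4,"slide":[-20,0,0],"turn":[0,0,0]},
    {"claw":0.4,"slide":[-30,0,0],"turn":[0,0,0]},
    {"claw":0.4,"slide":[0,0,0],"turn":[0,0,0]}
  ]
}}

```text
t: 3.75
eef_pos: [0.5812, 0.17, 0.1382]
eef_rot: [0.189, 1.567, 0.101]
force: [-0.4, -0.1, -5.1]
opening: 0.621
```

```bash
python3 go.py 657.8 -6.5 60 85
```

```text
k 0 turn [-0.   0.2 -0. ] then slide [  78.2 -169.1   91.7]
k 180 turn [ 1.8e+02 -1.0e-01 -4.0e-01] then slide [ 78.2 169.1 -91.7]
t 3.75 pos [581.2 170.  138.2] toolx [ 0.004  0.    -1.   ] tooly [0.088 0.996 0.001] q [ 0.09  0.57  1.37  0.    1.2  -1.39] F [-0.4 -0.1 -5.1] op 0.621
```

{"api": "play_rows", "payload": {
  "series": [
    {"claw":0.4,"slide":[0,-15,8],"turn":[0,0.1,0]},
    {"claw":0.4,"slide":[0,-30,16],"turn":[0,0.1,0]},
    {"claw":0.4,"slide":[0,-39,22],"turn":[0,0,0]},
    {"claw":0.4,"slide":[0,-40,22],"turn":[0,0,0]},
    {"claw":0.4,"slide":[0,-30,16],"turn":[0,0,0]},
    {"claw":0.4,"slide":[0,-15,8],"turn":[0,0,0]},
    {"claw":0.4,"slide":[20,0,0],"turn":[0,0,0]},
    {"claw":0.4,"slide":[35,0,0],"turn":[0,0,0]},
    {"claw":0.4,"slide":[30,0,0],"turn":[0,0,0]},
    {"claw":0.4,"slide":[15,0,0],"turn":[0,0,0]},
    {"claw":0.4,"slide":[5,0,0],"turn":[0,0,0]},
    {"claw":0.4,"slide":[0,0,0],"turn":[0,0,0]}
  ]
}}

```text
t: 5.25
eef_pos: [0.6572, -0.0066, 0.0316]
eef_rot: [-3.105, 1.568, 3.09]
force: [0.3, 0.1, -3.4]
opening: 0.618
```

```bash
python3 go.py 657.8 -6.5 24.6 85
```

```text
k 0 turn [-0.  -0.1  0. ] then slide [7.  0.1 0.6]
k 180 turn [180.    0.    0.2] then slide [ 7.  -0.1 -0.6]
t 5.25 pos [657.2  -6.6  31.6] toolx [-0.003  0.    -1.   ] tooly [ 0.087  0.996 -0.   ] q [-0.19  0.8   1.26 -0.    1.09 -1.67] F [ 0.3  0.1 -3.4] op 0.618
```

{"api": "play_rows", "payload": {
  "series": [
    {"claw":0.4,"slide":[4,0,0],"turn":[0,0,0]},
    {"claw":0.4,"slide":[2,0,0],"turn":[0,0,0]},
    {"claw":0.4,"slide":[0,0,0],"turn":[0,0,0]}
  ]
}}

```text
t: 5.62
eef_pos: [0.6568, -0.0066, 0.0252]
eef_rot: [-3.132, 1.568, 3.064]
force: [-0.6, 0.4, -4.3]
opening: 0.62
```

{"api": "play_rows", "payload": {
  "series": [
    {"claw":0.4,"slide":[1,0,0],"turn":[0,0,0]},
    {"claw":0.4,"slide":[0,0,0],"turn":[0,0,0]}
  ]
}}

```text
t: 5.88
eef_pos: [0.6569, -0.0065, 0.0251]
eef_rot: [-3.09, 1.568, 3.105]
force: [-5.1, 0.7, 6.1]
opening: 0.619
```

It's touching the pad. Releasing and retreating.

{"api": "play_rows", "payload": {
  "series": [
    {"claw":0.75,"slide":[0,0,0],"turn":[0,0,0]},
    {"claw":1,"slide":[0,0,0],"turn":[0,0,0]},
    {"claw":1,"slide":[0,0,0],"turn":[0,0,0]},
    {"claw":1,"slide":[0,0,0],"turn":[0,0,0]},
    {"claw":1,"slide":[-20,0,0],"turn":[0,0,0]},
    {"claw":1,"slide":[-40,0,0],"turn":[0,0,0]},
    {"claw":1,"slide":[-50,0,0],"turn":[0,0,0]},
    {"claw":1,"slide":[-50,0,0],"turn":[0,0,0]},
    {"claw":0,"slide":[0,0,0],"turn":[0,0,0]},
    {"claw":0,"slide":[0,0,0],"turn":[0,0,0]}
  ]
}}

```text
t: 7.12
eef_pos: [0.657, -0.0065, 0.1842]
eef_rot: [3.136, 1.567, 3.048]
force: [-0.2, 0.2, -0.7]
opening: 0.6
```

```bash
python3 go.py 493 196 90 85.4; python3 - <<'E'
from h import *
f=snap('wrist','wrist3.png'); print(proj(f,[[.6577,-.0064,.064],[.6577,-.0064,.004],[.5781,-.1606,.05]]).round(1))
E
```

```text
k 0 turn [-0.4 -0.2 -0. ] then slide [  94.2  188.7 -179.8]
k 180 turn [179.6  -0.    0.3] then slide [  94.2 -188.7  179.8]
t 7.12 pos [657.   -6.5 184.2] toolx [-0.004  0.    -1.   ] tooly [0.088 0.996 0.   ] q [-0.19  0.65  1.11 -0.    1.39 -1.67] F [-0.2  0.2 -0.7] op 0.600
[[319.6 199.1]
 [319.6 185.7]
 [144.9 126. ]]
```

View pics/wrist3.png

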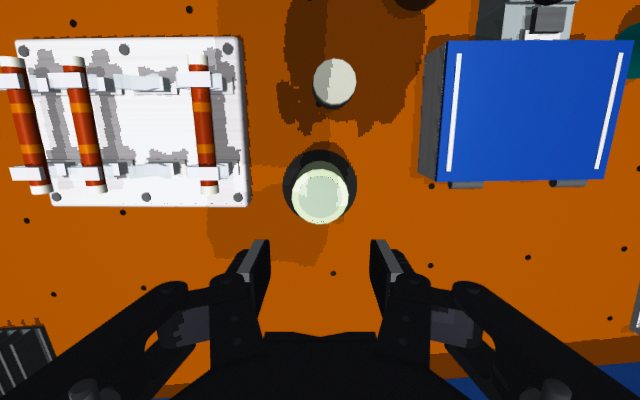

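The weight stands upright inside the pad, top at (320,196). Moving to the button with the fingers shut.

{"api": "play_rows", "payload": {
  "series": [
    {"claw":0,"slide":[0,19,-18],"turn":[-0.4,-0.2,0]},
    {"claw":0,"slide":[5,34,-32],"turn":[0,0,0]},
    {"claw":0,"slide":[10,34,-33],"turn":[0,0,0]},
    {"claw":0,"slide":[10,34,-33],"turn":[0,0,0]},
    {"claw":0,"slide":[10,34,-32],"turn":[0,0,0]},
    {"claw":0,"slide":[10,34,-32],"turn":[0,0,0]},
    {"claw":0,"slide":[20,0,0],"turn":[0,0,0]},
    {"claw":0,"slide":[20,0,0],"turn":[0,0,0]},
    {"claw":0,"slide":[0,0,0],"turn":[0,0,0]}
  ]
}}

```text
t: 8.3
eef_pos: [0.492, 0.1963, 0.0973]
eef_rot: [-2.902, 1.566, -2.982]
force: [0.2, -0.5, 0.1]
opening: -0.001
```

```bash
python3 go.py 493 196 65 85.4; python3 - <<'E'
from h import *
f=snap('wrist'); im=f['frame'].astype(int);m=((im[...,0]>130)&(im[...,1]<60)&(im[...,2]<60)).astype(np.uint8)
n,l,s,c=cv2.connectedComponentsWithStats(m)
for i in range(1,n):
    if s[i,4]>100: print(s[i],c[i].round(1),(px2w(f,c[i],.072)*1000).round(1))
print(proj(f,[.4935,.1965,.072]))
E
```

```text
k 0 turn [-0.  -0.3  0.1] then slide [32.3 -0.2  1. ]
k 180 turn [1.8e+02 1.0e-01 4.0e-01] then slide [32.3  0.2 -1. ]
t 8.30 pos [492.  196.3  97.3] toolx [-0.004 -0.001 -1.   ] tooly [ 0.08   0.997 -0.001] q [ 0.16  0.47  1.65 -0.    1.03 -1.33] F [ 0.2 -0.5  0.1] op -0.001
[213   0  32  80 481] [219.9  32. ] [[375.5 154.3  72. ]]
[300 224  35  23 374] [315.9 232.7] [[489.2 194.4  72. ]]
[[319.88181928 239.00914412]]
```

{"api": "play_rows", "payload": {
  "series": [
    {"claw":0,"slide":[12,0,1],"turn":[0,-0.3,0]},
    {"claw":0,"slide":[12,0,0],"turn":[0,0,0]},
    {"claw":0,"slide":[3,0,0],"turn":[0,0,0]},
    {"claw":0,"slide":[3,0,0],"turn":[0,0,0]},
    {"claw":0,"slide":[0,0,0],"turn":[0,0,0]}
  ]
}}

```text
t: 8.98
eef_pos: [0.4943, 0.1963, 0.07]
eef_rot: [-0.053, 1.566, -0.134]
force: [-5.3, -1.8, 10.6]
opening: 0.001
```

```bash
python3 - <<'E'
from h import *
s=observe();print(s['eef_pos'],s['force'],s['torque'])
f=snap('scene','scene2.png');im=cv2.imread('pics/scene2.png')
a=cv2.resize(im[160:300,260:480],None,fx=3,fy=3,interpolation=cv2.INTER_CUBIC)
cv2.imwrite('pics/crop2.png',a)
E
```

```text
[0.49428785 0.19627603 0.06996991] [-5.32089926 -1.79867467 10.61244739] [-2.96160666e-01  8.25729325e-01 -6.00609866e-04]
```

View pics/crop2.png

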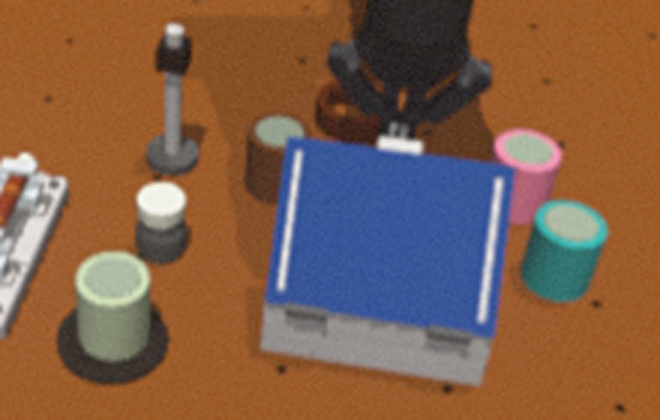

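The lid is already rising (its front edge is lifted at crop (400,145)), and the weight stands on the pad. Retreating upwards and away from the lid.

{"api": "play_rows", "payload": {
  "series": [
    {"claw":0,"slide":[0,0,0],"turn":[0,0,0]},
    {"claw":0,"slide":[-20,0,-5],"turn":[0,0,0]},
    {"claw":0,"slide":[-40,0,-10],"turn":[0,0,0]},
    {"claw":0,"slide":[-50,0,-10],"turn":[0,0,0]},
    {"claw":0,"slide":[-50,0,-10],"turn":[0,0,0]},
    {"claw":0,"slide":[-40,0,0],"turn":[0,0,0]},
    {"claw":0,"slide":[0,0,0],"turn":[0,0,0]},
    {"claw":0,"slide":[0,0,0],"turn":[0,0,0]}
  ]
}}

```text
t: 10.02
eef_pos: [0.4581, 0.1992, 0.2679]
eef_rot: [-0.103, 1.567, -0.184]
force: [-1.3, -0.2, -1.7]
opening: -0.003
```

```bash
python3 go.py 596.5 187 240 -4.3; python3 - <<'E'
from h import *
f=snap('wrist','wrist4.png'); print(proj(f,[[.5965,.187,.038],[.5965+.0045,.187+.06,.038],[.5965-.0045,.187-.06,.038]]).round(1))
E
```

```text
k 0 turn [89.7  0.2 -0.1] then slide [ 27.9 138.9   1.8]
k 180 turn [-90.3   0.1   0.2] then slide [  27.9 -138.9   -1.8]
t 10.03 pos [458.1 199.2 267.9] toolx [ 0.004 -0.001 -1.   ] tooly [ 0.081  0.997 -0.   ] q [ 0.18  0.23  1.51 -0.    1.4  -1.31] F [-1.3 -0.2 -1.7] op -0.003
[[318.9 273.3]
 [361.5 273. ]
 [276.3 273.5]]
```

View pics/wrist4.png

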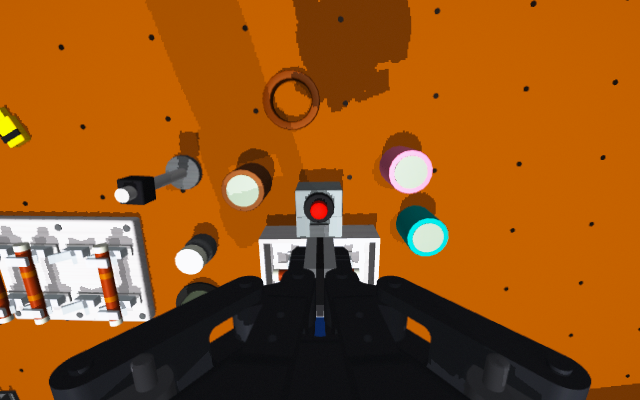

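The lid is open, showing its inside. Turning the jaws across the coil and hovering above it.

{"api": "play_rows", "payload": {
  "series": [
    {"claw":0.4,"slide":[0,0,0],"turn":[10,0,0]},
    {"claw":0.4,"slide":[0,0,0],"turn":[10,0,0]},
    {"claw":0.4,"slide":[0,0,0],"turn":[10,0,0]},
    {"claw":0.4,"slide":[0,0,0],"turn":[10,0,0]},
    {"claw":0.4,"slide":[0,0,0],"turn":[10,0,0]},
    {"claw":0.4,"slide":[0,0,0],"turn":[10,0,0]},
    {"claw":0.4,"slide":[0,0,0],"turn":[10,0,0]},
    {"claw":0.4,"slide":[0,0,0],"turn":[10,0,0]},
    {"claw":0.4,"slide":[0,0,0],"turn":[9.7,0.2,-0.1]},
    {"claw":0.4,"slide":[9,40,1],"turn":[0,0,0]},
    {"claw":0.4,"slide":[9,50,1],"turn":[0,0,0]},
    {"claw":0.4,"slide":[10,49,0],"turn":[0,0,0]}
  ]
}}

```text
t: 11.58
eef_pos: [0.5982, 0.1865, 0.2396]
eef_rot: [2.775, 1.568, 1.129]
force: [0.5, -0.1, 1.2]
opening: 0.401
```

{"api": "play_rows", "payload": {
  "series": [
    {"claw":0.4,"slide":[0,0,0],"turn":[0,0,0]},
    {"claw":0.4,"slide":[0,0,0],"turn":[0,0,0]}
  ]
}}

```text
t: 11.82
eef_pos: [0.5964, 0.187, 0.2405]
eef_rot: [2.736, 1.567, 1.09]
force: [-0.1, -0.4, 0.2]
opening: 0.399
```

```bash
python3 go.py 596.5 187 19 -4.3; python3 - <<'E'
from h import *
f=snap('wrist','wrist5.png'); c,s=np.cos(-.075),np.sin(-.075)
print(proj(f,[[.5965-s*t,.187+c*t,.038] for t in(-.06,0,.06)]).round(1))
E
```

```text
k 0 turn [-0.  -0.2 -0.1] then slide [ 2.215e+02  1.000e-01 -1.000e-01]
k 180 turn [ 1.8e+02 -1.0e-01  3.0e-01] then slide [ 2.215e+02 -1.000e-01  1.000e-01]
t 11.82 pos [596.4 187.  240.5] toolx [ 0.002  0.003 -1.   ] tooly [ 0.997 -0.075  0.001] q [0.12 0.53 1.15 0.   1.46 0.19] F [-0.1 -0.4  0.2] op 0.399
[[319.9 228.4]
 [319.9 181. ]
 [319.8 129.3]]
```

View pics/wrist5.png

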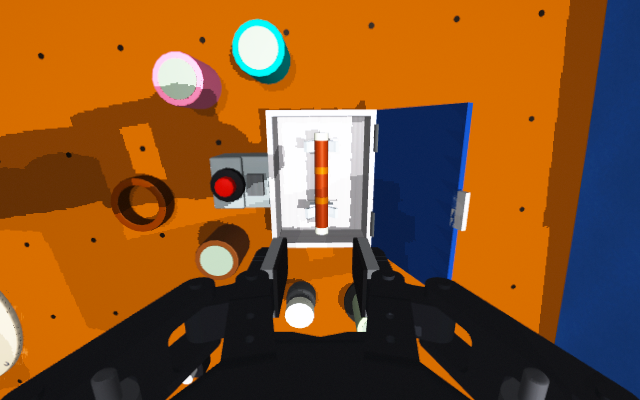

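The coil lies between (321,132) and (322,236), slightly below my prediction in the image. I'll measure its ends exactly.

```bash
python3 - <<'E'
from h import *
f=snap('wrist'); im=f['frame'].astype(int)
hsv=cv2.cvtColor(f['frame'],cv2.COLOR_RGB2HSV)
print([ (y,im[y,321].tolist()) for y in list(range(124,144))+list(range(222,246))])
for y in (150,185,220):
    xs=[x for x in range(290,350) if hsv[y,x,1]>150]; print(y,min(xs),max(xs),len(xs))
# visible end edges: top edge z; silhouette
for y in (131,134,137,232,235,238): print(y,(px2w(f,[321,y],.046)*1000).round(1)[0,:2],(px2w(f,[321,y],.038)*1000).round(1)[0,:2])
E
```

```text
[(124, [254, 254, 255]), (125, [254, 254, 255]), (126, [254, 254, 255]), (127, [254, 254, 255]), (128, [254, 254, 255]), (129, [254, 254, 255]), (130, [254, 254, 255]), (131, [254, 254, 255]), (132, [250, 251, 252]), (133, [246, 248, 250]), (134, [253, 253, 254]), (135, [254, 254, 255]), (136, [254, 254, 255]), (137, [254, 254, 255]), (138, [254, 254, 255]), (139, [254, 254, 255]), (140, [252, 239, 238]), (141, [244, 151, 115]), (142, [242, 112, 52]), (143, [241, 110, 48]), (222, [200, 69, 18]), (223, [199, 68, 16]), (224, [200, 68, 16]), (225, [200, 67, 17]), (226, [198, 68, 16]), (227, [199, 67, 18]), (228, [247, 234, 216]), (229, [253, 253, 251]), (230, [254, 254, 253]), (231, [254, 254, 253]), (232, [254, 254, 252]), (233, [254, 254, 253]), (234, [208, 210, 207]), (235, [119, 118, 121]), (236, [106, 104, 106]), (237, [108, 106, 108]), (238, [108, 107, 109]), (239, [107, 105, 107]), (240, [110, 109, 111]), (241, [103, 102, 104]), (242, [203, 199, 202]), (243, [252, 252, 252]), (244, [254, 253, 254]), (245, [254, 253, 254])]
150 315 327 13
185 315 327 13
220 316 327 12
131 [602.3 245.2] [602.3 245. ]
134 [602.  241.9] [602.1 241.6]
137 [601.8 238.6] [601.8 238.3]
232 [593.3 125.2] [593.2 122.1]
235 [593.  121.2] [592.9 118.1]
238 [592.8 117.3] [592.6 114.1]
```

{"api": "play_rows", "payload": {
  "series": [
    {"claw":0.4,"slide":[30,1,4.3],"turn":[0,-0.2,-0.1]},
    {"claw":0.4,"slide":[50,0,0],"turn":[0,0,0]},
    {"claw":0.4,"slide":[50,0,0],"turn":[0,0,0]},
    {"claw":0.4,"slide":[40,0,0],"turn":[0,0,0]},
    {"claw":0.4,"slide":[28,0,0],"turn":[0,0,0]},
    {"claw":0.4,"slide":[15,0,0],"turn":[0,0,0]},
    {"claw":0.4,"slide":[0,0,0],"turn":[0,0,0]},
    {"claw":0.4,"slide":[0,0,0],"turn":[0,0,0]}
  ]
}}

```text
t: 12.92
eef_pos: [0.5987, 0.1827, 0.0299]
eef_rot: [1.639, 1.567, -0.007]
force: [0.8, 0.2, 0.4]
opening: 0.402
```

```bash
python3 go.py 597.4 182.7 18 -4.3
```

```text
k 0 turn [-0.  -0.  -0.2] then slide [11.9 -1.3  0.1]
k 180 turn [180.   -0.3   0. ] then slide [11.9  1.3 -0.1]
t 12.93 pos [598.7 182.7  29.9] toolx [ 0.004 -0.    -1.   ] tooly [ 0.997 -0.075  0.004] q [ 0.11  0.74  1.38 -0.    1.02  0.19] F [0.8 0.2 0.4] op 0.402
```

{"api": "play_rows", "payload": {
  "series": [
    {"claw":0.4,"slide":[6,-1,0],"turn":[0,0,-0.2]},
    {"claw":0.4,"slide":[6,0,0],"turn":[0,0,0]},
    {"claw":0.4,"slide":[0,0,0],"turn":[0,0,0]},
    {"claw":0.1,"slide":[0,0,0],"turn":[0,0,0]},
    {"claw":0.1,"slide":[0,0,0],"turn":[0,0,0]},
    {"claw":0.1,"slide":[0,0,0],"turn":[0,0,0]},
    {"claw":0.1,"slide":[0,0,0],"turn":[0,0,0]}
  ],
  "force": 40
}}

```text
t: 13.8
eef_pos: [0.5977, 0.1826, 0.0168]
eef_rot: [-2.346, 1.571, 2.291]
force: [5.1, -0.8, 0.6]
opening: 0.172
```

{"api": "play_rows", "payload": {
  "series": [
    {"claw":0.1,"slide":[-4,0,0],"turn":[0,0,0]},
    {"claw":0.1,"slide":[-10,0,0],"turn":[0,0,0]},
    {"claw":0.1,"slide":[-30,0,0],"turn":[0,0,0]},
    {"claw":0.1,"slide":[-45,0,0],"turn":[0,0,0]},
    {"claw":0.1,"slide":[-50,0,0],"turn":[0,0,0]},
    {"claw":0.1,"slide":[-50,0,0],"turn":[0,0,0]},
    {"claw":0.1,"slide":[-15,0,0],"turn":[0,0,0]},
    {"claw":0.1,"slide":[0,0,0],"turn":[0,0,0]}
  ]
}}

```text
t: 14.8
eef_pos: [0.5972, 0.1826, 0.2202]
eef_rot: [-1.496, 1.569, 3.141]
force: [-1.0, 0.3, -2.1]
opening: 0.176
```

```bash
python3 go.py 578.1 -160.6 200 -4.8; python3 - <<'E'
from h import *
f=snap('wrist','w6.png');im=cv2.imread('pics/w6.png')
s=f['s'];m=R.from_euler('xyz',s['eef_rot']).as_matrix()
P=[s['eef_pos']-m[:,0]*.0212+m[:,2]*t for t in(-.06,0,.06)]
print(proj(f,P).round(1))
# copper columns/rows in the near field
hsv=cv2.cvtColor(f['frame'],cv2.COLOR_RGB2HSV)
cv2.imwrite('pics/crop6.png',im[120:400,200:440])
E
```

```text
k 0 turn [0.5 0.  0.1] then slide [ 20.2   9.7 343.6]
k 180 turn [-179.5   -0.2    0. ] then slide [  20.2   -9.7 -343.6]
t 14.80 pos [597.2 182.6 220.2] toolx [-0.002  0.    -1.   ] tooly [ 0.997 -0.075 -0.002] q [0.11 0.55 1.18 0.   1.42 0.18] F [-1.   0.3 -2.1] op 0.176
[[321.  140.4]
 [320.9 274. ]
 [320.8 378.4]]
```

View pics/crop6.png

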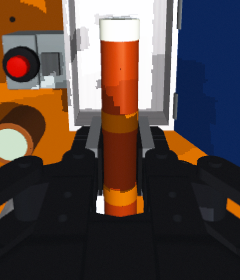

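The coil is held straight in the jaws, with its white end at crop rows 18–41 (v 138–161). Next I'll work out its offset along the jaws and drop over to the saddle.

```bash
python3 - <<'E'
from h import *
f=snap('wrist');s=f['s'];m=R.from_euler('xyz',s['eef_rot']).as_matrix()
im=f['frame'].astype(int);print([(y,im[y,320].tolist()) for y in list(range(132,145))+list(range(156,165))])
for h in (.0,.008):
  for t in (-.062,-.06,-.058,-.053,-.0515,-.05): print(h,t,proj(f,s['eef_pos']-m[:,0]*(.0212+h)+m[:,2]*t).round(1)[0])
g=(im[...,0]>150)&(im[...,1]<110)
for y in (170,190,210):
    x=np.nonzero(g[y,280:350])[0]+280;print(y,x.min(),x.max())
E
```

```text
[(132, [254, 254, 255]), (133, [254, 254, 255]), (134, [250, 251, 253]), (135, [236, 237, 240]), (136, [194, 196, 200]), (137, [216, 223, 228]), (138, [160, 165, 166]), (139, [124, 127, 119]), (140, [251, 252, 253]), (141, [247, 247, 247]), (142, [239, 240, 235]), (143, [253, 253, 254]), (144, [254, 254, 255]), (156, [254, 254, 255]), (157, [254, 254, 255]), (158, [254, 254, 255]), (159, [254, 254, 255]), (160, [254, 254, 255]), (161, [250, 218, 207]), (162, [243, 122, 69]), (163, [241, 106, 45]), (164, [240, 105, 42])]
0.0 -0.062 [321.  135.3]
0.0 -0.06 [321.  140.4]
0.0 -0.058 [321.  145.4]
0.0 -0.053 [321.  157.8]
0.0 -0.0515 [321.  161.5]
0.0 -0.05 [321.  165.1]
0.008 -0.062 [321.1 136.2]
0.008 -0.06 [321.1 141.7]
0.008 -0.058 [321.1 147. ]
0.008 -0.053 [321.1 160.2]
0.008 -0.0515 [321.1 164.1]
0.008 -0.05 [321.1 168. ]
170 305 338
190 305 336
210 306 335
```

{"api": "play_rows", "payload": {
  "series": [
    {"claw":0.1,"slide":[0,0,18],"turn":[0.5,0,0]},
    {"claw":0.1,"slide":[0,1,35],"turn":[0,0,0]},
    {"claw":0.1,"slide":[0,1,40],"turn":[0,0,0]},
    {"claw":0.1,"slide":[0,1,40],"turn":[0,0,0]},
    {"claw":0.1,"slide":[0,1,40],"turn":[0,0,0]},
    {"claw":0.1,"slide":[0,1,40],"turn":[0,0,0]},
    {"claw":0.1,"slide":[0,0,20],"turn":[0,0,0]},
    {"claw":0.1,"slide":[0,0,0],"turn":[0,0,0]},
    {"claw":0.1,"slide":[0,0,0],"turn":[0,0,0]}
  ]
}}

```text
t: 16.02
eef_pos: [0.5829, -0.0493, 0.2201]
eef_rot: [-1.647, 1.568, 2.981]
force: [0.8, 0.5, -1.5]
opening: 0.171
```

```bash
python3 go.py 578.1 -160.6 200 -94.8; python3 - <<'E'
from h import *
f=snap('wrist','w7.png')
q=np.array([.5758,-.188]);a=-.0836
pl=lambda x,y,z:[q[0]+np.cos(a)*x-np.sin(a)*y,q[1]+np.sin(a)*x+np.cos(a)*y,z]
print('corners',proj(f,[pl(.085,.11,.02),pl(-.085,.11,.02),pl(-.085,-.11,.02),pl(.085,-.11,.02)]).round(1).tolist())
print('saddle',proj(f,[pl(.04,.0275,.058),pl(-.04,.0275,.058)]).round(1).tolist())
E
```

```text
k 0 turn [90.   0.1  0.1] then slide [ 20.1 111.4  -4.5]
k 180 turn [-90.   -0.1   0.1] then slide [  20.1 -111.4    4.5]
t 16.02 pos [582.9 -49.3 220.1] toolx [-0.003  0.    -1.   ] tooly [ 0.997 -0.083 -0.003] q [-0.28  0.46  1.32 -0.    1.37 -0.2 ] F [ 0.8  0.5 -1.5] op 0.171
corners [[394.2, 204.4], [254.0, 204.4], [263.6, 353.8], [383.5, 353.9]]
saddle [[358.7, 281.6], [289.9, 281.5]]
```

View pics/w7.png

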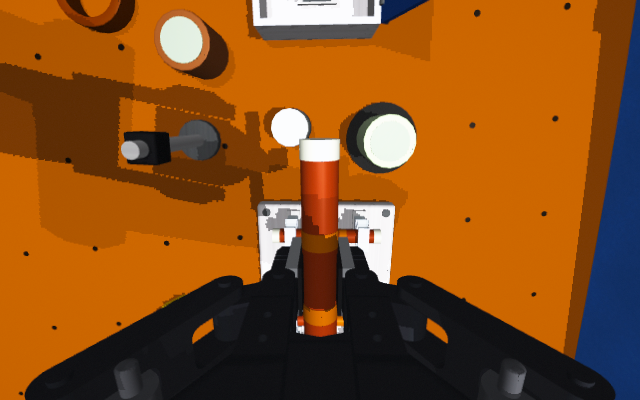

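{"api": "play_rows", "payload": {
  "series": [
    {"claw":0.1,"slide":[0,0,0],"turn":[-9,0,0]},
    {"claw":0.1,"slide":[0,0,0],"turn":[-9,0,0]},
    {"claw":0.1,"slide":[0,0,0],"turn":[-9,0,0]},
    {"claw":0.1,"slide":[0,0,0],"turn":[-9,0,0]},
    {"claw":0.1,"slide":[0,0,0],"turn":[-9,0,0]},
    {"claw":0.1,"slide":[0,0,0],"turn":[-9,0,0]},
    {"claw":0.1,"slide":[0,0,0],"turn":[-9,0,0]},
    {"claw":0.1,"slide":[0,0,0],"turn":[-9,0,0]},
    {"claw":0.1,"slide":[0,0,0],"turn":[-9,0,0]},
    {"claw":0.1,"slide":[0,-20,0],"turn":[0,0,0]},
    {"claw":0.1,"slide":[0,-20,0],"turn":[0,0,0]},
    {"claw":0.1,"slide":[0,0,0],"turn":[0,0,0]}
  ]
}}

```text
t: 17.58
eef_pos: [0.573, -0.0906, 0.2204]
eef_rot: [-2.811, 1.569, -3.056]
force: [0.5, 0.4, -2.0]
opening: 0.173
```

```bash
python3 go.py 578.1 -160.6 100 85.2; python3 - <<'E'
from h import *
f=snap('wrist','w8.png')
q=np.array([.5758,-.188]);a=-.0836
pl=lambda x,y,z:[q[0]+np.cos(a)*x-np.sin(a)*y,q[1]+np.sin(a)*x+np.cos(a)*y,z]
print('corners',proj(f,[pl(.085,.11,.02),pl(-.085,.11,.02),pl(-.085,-.11,.02),pl(.085,-.11,.02)]).round(1).tolist())
print('saddle',proj(f,[pl(.04,.0275,.058),pl(-.04,.0275,.058)]).round(1).tolist())
im=cv2.imread('pics/w8.png');cv2.imwrite('pics/crop8.png',cv2.resize(im[60:260,60:330],None,fx=2.9,fy=2.9,interpolation=cv2.INTER_CUBIC))
E
```

```text
k 0 turn [-9.2 -0.1  0. ] then slide [120.4 -69.3  10.9]
k 180 turn [170.8   0.    0.2] then slide [120.4  69.3 -10.9]
t 17.57 pos [573.  -90.6 220.4] toolx [-0.002 -0.    -1.   ] tooly [ 0.243  0.97  -0.001] q [-0.36  0.44  1.34 -0.    1.36 -1.68] F [ 0.5  0.4 -2. ] op 0.173
corners [[342.0, 253.1], [320.6, 115.5], [133.6, 147.9], [175.6, 277.7]]
saddle [[265.8, 242.0], [249.8, 172.0]]
```

View pics/crop8.png

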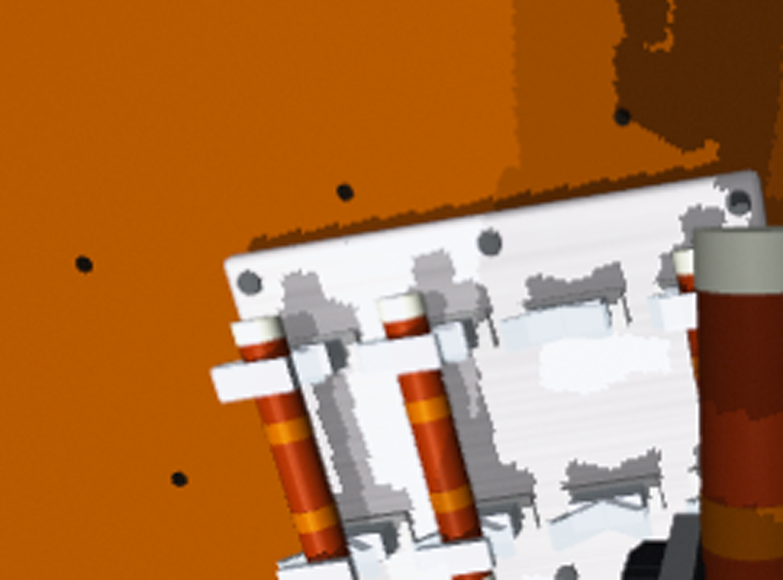

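The crop shows the empty saddle's Vs at about (557,320) and (600,515), with a few px of disagreement from my prediction. I'll refine numerically from the coil caps seen in the earlier wrist images.

```bash
cat > ref.py <<'E'
from h import *
from scipy.optimize import least_squares as ls
from scipy.ndimage import map_coordinates
f3=dict(snap('wrist'));f8=dict(f3);ft=snap('top')
f3['s']=dict(eef_pos=np.array([.657,-.0065,.1842]),eef_rot=np.array([3.136,1.567,3.048]))
im3=cv2.imread('pics/wrist3.png')[...,::-1];im8=f8['frame']; imt=cv2.imread('pics/top1.png')[...,::-1]
# more exact wrist3 rotation from printed axes
tx=np.array([-.004,0,-1]);ty=np.array([.088,.996,0]);tz=np.cross(tx,ty);M=np.c_[tx,ty,tz]
U,_,Vt=np.linalg.svd(M);f3['s']['eef_rot']=R.from_matrix(U@Vt).as_euler('xyz')
q0=[.5758,-.188,-.0836]
def pl(q,x,y,z):
    c,s=np.cos(q[2]),np.sin(q[2]);return np.array([q[0]+c*x-s*y,q[1]+s*x+c*y,z])
def trans(f,im,A,B):
    # find saturation step between world points A->B, returns fraction
    p=proj(f,np.array([A,B]));n=200;t=np.linspace(0,1,n);l=p[0]+(p[1]-p[0])*t[:,None]
    sat=cv2.GaussianBlur(cv2.cvtColor(im,cv2.COLOR_RGB2HSV)[...,1].astype(float),(3,3),.7)
    v=map_coordinates(sat,[l[:,1],l[:,0]],order=1);g=np.gradient(v);k=np.argmax(abs(g));return t[k],abs(v[min(k+12,n-1)]-v[max(k-12,0)])
for n,f,im in(('w3',f3,im3),('w8',f8,im8),('top',ft,imt)):
    for e,(ax,sg) in {'+x':(0,1),'-x':(0,-1),'-y':(1,-1),'+y':(1,1)}.items():
        o=[]
        for u in np.linspace(-.06,.06,7):
            h=.085 if ax==0 else .11
            mk=lambda d:(pl(q0,sg*(h+d),u*(1.3),.02) if ax==0 else pl(q0,u,sg*(h+d),.02))
            uv=proj(f,mk(0))[0]
            if not(5<uv[0]<635 and 5<uv[1]<395):continue
            t,c=trans(f,im,mk(-.008),mk(.008))
            if c>80:o.append(round((-8+16*t)*sg,1))
        print(n,e,o)
    # coil clamps: white/copper boundaries along coil top, x at +-.052
    for y in (.0825,-.0275,-.0825):
        for sg in(1,-1):
            t,c=trans(f,im,pl(q0,sg*.044+sg*.001,y,.06),pl(q0,sg*.0585,y,.06))
            print(n,'coil',y,sg,round(sg*(45+13.5*t),1),int(c))
E
python3 ref.py
```

```text
w3 +x [np.float64(-0.7), np.float64(-0.5), np.float64(-0.4), np.float64(-0.3), np.float64(0.7), np.float64(0.8), np.float64(0.0)]
w3 -x [np.float64(1.8), np.float64(2.1), np.float64(2.7), np.float64(2.4), np.float64(2.9), np.float64(3.3), np.float64(2.7)]
w3 -y [np.float64(8.0), np.float64(7.5), np.float64(8.0), np.float64(7.4)]
w3 +y [np.float64(3.7), np.float64(3.3), np.float64(4.0), np.float64(3.6), np.float64(3.3), np.float64(2.9), np.float64(3.5)]
w3 coil 0.0825 1 53.5 131
w3 coil 0.0825 -1 -45.5 148
w3 coil -0.0275 1 53.2 167
w3 coil -0.0275 -1 -45.9 193
w3 coil -0.0825 1 47.6 167
w3 coil -0.0825 -1 -46.3 174
w8 +x [np.float64(-0.4), np.float64(-0.6), np.float64(-0.6), np.float64(-0.8)]
w8 -x [np.float64(0.0), np.float64(0.9), np.float64(0.7), np.float64(1.3), np.float64(1.4), np.float64(2.1), np.float64(2.1)]
w8 -y [np.float64(1.9)]
w8 +y []
w8 coil 0.0825 1 48.1 1
w8 coil 0.0825 -1 -50.0 60
w8 coil -0.0275 1 48.9 108
w8 coil -0.0275 -1 -50.4 133
w8 coil -0.0825 1 49.0 122
w8 coil -0.0825 -1 -45.4 116
top +x []
top -x []
top -y []
top +y []
top coil 0.0825 1 49.7 37
top coil 0.0825 -1 -45.9 40
top coil -0.0275 1 48.1 39
top coil -0.0275 -1 -50.0 47
top coil -0.0825 1 49.2 33
top coil -0.0825 -1 -46.4 49
```

{"api": "play_rows", "payload": {
  "series": [
    {"claw":0.1,"slide":[0,0,0],"turn":[-9.2,0,0]},
    {"claw":0.1,"slide":[0,-30,5],"turn":[0,0,0]},
    {"claw":0.1,"slide":[10,-30,5],"turn":[0,0,0]},
    {"claw":0.1,"slide":[30,-9,2],"turn":[0,0,0]},
    {"claw":0.1,"slide":[40,0,0],"turn":[0,0,0]},
    {"claw":0.1,"slide":[40,0,0],"turn":[0,0,0]},
    {"claw":0.1,"slide":[20,0,0],"turn":[0,0,0]},
    {"claw":0.1,"slide":[10,0,0],"turn":[0,0,0]},
    {"claw":0.1,"slide":[0,0,0],"turn":[0,0,0]},
    {"claw":0.1,"slide":[0,0,0],"turn":[0,0,0]}
  ]
}}

```text
t: 18.98
eef_pos: [0.5801, -0.1587, 0.0715]
eef_rot: [-1.821, 1.57, -1.902]
force: [0.1, -0.4, -1.4]
opening: 0.171
```

```bash
python3 go.py 579.5 -160.6 31 85.2; python3 - <<'E'
from h import *
f=snap('wrist','w9.png');im=f['frame']
q=[.5758+.0008,-.188,-.0836]
def pl(x,y,z):
    c,s=np.cos(q[2]),np.sin(q[2]);return np.array([q[0]+c*x-s*y,q[1]+s*x+c*y,z])
s=f['s'];m=R.from_euler('xyz',s['eef_rot']).as_matrix()
o=im.copy()
for x in(.034,.046,-.034,-.046):
    for dy in(-.02,.02): cv2.circle(o,tuple(proj(f,pl(x,.0275+dy,.058))[0].round().astype(int).tolist()),2,(255,0,255),-1)
for y in(.0825,-.0275):
    for x in(-.06,.06): cv2.circle(o,tuple(proj(f,pl(x,y,.06))[0].round().astype(int).tolist()),2,(0,0,255),-1)
for t in(-.0606,.0594): cv2.circle(o,tuple(proj(f,s['eef_pos']-m[:,0]*.0292+m[:,2]*t)[0].round().astype(int).tolist()),2,(0,255,0),-1)
cv2.imwrite('pics/w9o.png',cv2.resize(o[60:340,180:460,::-1],None,fx=2.1,fy=2.1,interpolation=cv2.INTER_CUBIC))
E
```

```text
k 0 turn [ 0.2 -0.   0.1] then slide [40.5 -1.9 -0.5]
k 180 turn [-1.798e+02 -1.000e-01 -0.000e+00] then slide [40.5  1.9  0.5]
t 18.98 pos [ 580.1 -158.7   71.5] toolx [-0.    -0.001 -1.   ] tooly [ 0.081  0.997 -0.001] q [-0.46  0.64  1.44 -0.    1.06 -1.95] F [ 0.1 -0.4 -1.4] op 0.171
```

View pics/w9o.png

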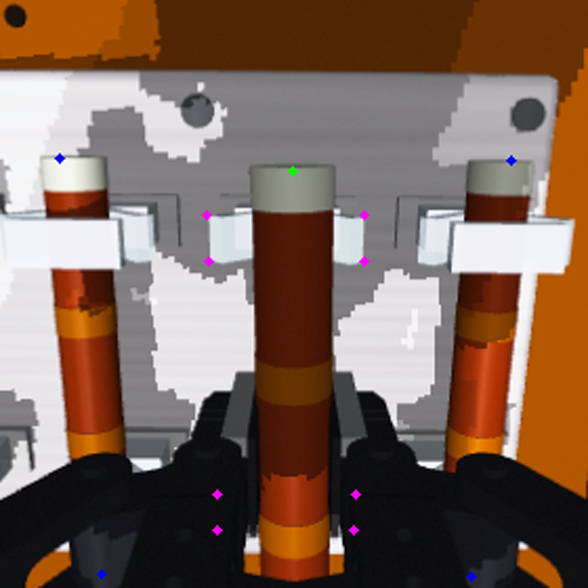

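The overlay shows predicted saddle edges (208–364) matching the picture (210–364), and the coil's cap about 1 mm from prediction. I'll lower it most of the way, then compare its cap with the neighbouring clamped coils' caps numerically.

{"api": "play_rows", "payload": {
  "series": [
    {"claw":0.1,"slide":[8,-1.7,0],"turn":[0.2,0,0.1]},
    {"claw":0.1,"slide":[13,0,0],"turn":[0,0,0]},
    {"claw":0.1,"slide":[9,0,0],"turn":[0,0,0]},
    {"claw":0.1,"slide":[3,0,0],"turn":[0,0,0]},
    {"claw":0.1,"slide":[0,0,0],"turn":[0,0,0]},
    {"claw":0.1,"slide":[0,0,0],"turn":[0,0,0]}
  ]
}}

```text
t: 19.77
eef_pos: [0.5795, -0.1603, 0.0377]
eef_rot: [2.398, 1.569, 2.314]
force: [-0.5, 0.1, -0.9]
opening: 0.175
```

```bash
python3 go.py 579.5 -160.6 31 85.2; cat > cap.py <<'E'
from h import *
f=snap('wrist','cap%d.png'%int(observe()['t']*100))
hsv=cv2.cvtColor(f['frame'],cv2.COLOR_RGB2HSV).astype(float)
# coils: red hue, saturated; columns, then first copper row (white/copper boundary), per coil
m=((hsv[...,0]<14)&(hsv[...,1]>170)&(hsv[...,2]>40)).astype(np.uint8)
m[:, :190]=0; m[:,460:]=0
for x0,x1,n in((195,245,'left'),(295,345,'mid'),(395,440,'right')):
    sub=hsv[:,x0:x1];o=[]
    for c in range(x0,x1,3):
        col=hsv[:,c];s=col[100:200,1];r=[y for y in range(100,200) if hsv[y-3,c,1]<90 and hsv[y-3,c,2]>90 and hsv[y+2,c,1]>150 and hsv[y+2,c,0]<14]
        o.append((c,int(np.median(r)) if r else None))
    print(n,o)
E
python3 cap.py
```

```text
k 0 turn [-0.  -0.1 -0.1] then slide [ 6.7 -0.3 -0. ]
k 180 turn [ 1.8e+02 -1.0e-01  1.0e-01] then slide [6.7 0.3 0. ]
t 19.77 pos [ 579.5 -160.3   37.7] toolx [-0.001  0.001 -1.   ] tooly [0.084 0.996 0.001] q [-0.46  0.68  1.46  0.    1.   -1.95] F [-0.5  0.1 -0.9] op 0.175
left [(195, 160), (198, 160), (201, 160), (204, 160), (207, 159), (210, 158), (213, None), (216, None), (219, None), (222, None), (225, None), (228, None), (231, None), (234, None), (237, None), (240, None), (243, None)]
mid [(295, None), (298, None), (301, 160), (304, 161), (307, 161), (310, 161), (313, 161), (316, 161), (319, 161), (322, 161), (325, 161), (328, 161), (331, 161), (334, 160), (337, 159), (340, None), (343, None)]
right [(395, None), (398, None), (401, None), (404, None), (407, None), (410, None), (413, None), (416, None), (419, None), (422, None), (425, None), (428, None), (431, 160), (434, 161), (437, 161)]
```

{"api": "play_rows", "payload": {
  "series": [
    {"claw":0.1,"slide":[3,0,0.6],"turn":[0,0,0]},
    {"claw":0.1,"slide":[2,0,0],"turn":[0,0,0]},
    {"claw":0.1,"slide":[0,0,0],"turn":[0,0,0]}
  ]
}}

```text
t: 20.2
eef_pos: [0.5798, -0.1603, 0.0322]
eef_rot: [2.53, 1.568, 2.446]
force: [1.0, -0.7, -1.0]
opening: 0.171
```

{"api": "play_rows", "payload": {
  "series": [
    {"claw":0.1,"slide":[1,0,0],"turn":[0,0,0]},
    {"claw":0.1,"slide":[0,0,0],"turn":[0,0,0]}
  ]
}}

```text
t: 20.45
eef_pos: [0.58, -0.1604, 0.0315]
eef_rot: [2.474, 1.569, 2.39]
force: [-0.4, -1.1, 0.2]
opening: 0.174
```

{"api": "play_rows", "payload": {
  "series": [
    {"claw":0.1,"slide":[0.7,0,0],"turn":[0,0,0]},
    {"claw":0.1,"slide":[0,0,0],"turn":[0,0,0]}
  ]
}}

```text
t: 20.7
eef_pos: [0.5801, -0.1606, 0.031]
eef_rot: [2.488, 1.569, 2.404]
force: [-0.3, -1.7, 2.0]
opening: 0.171
```

```bash
python3 cap.py|cut -c1-330
```

```text
left [(195, 160), (198, 160), (201, 159), (204, None), (207, None), (210, None), (213, None), (216, None), (219, None), (222, None), (225, None), (228, None), (231, None), (234, None), (237, None), (240, None), (243, None)]
mid [(295, None), (298, None), (301, 160), (304, 160), (307, 160), (310, 161), (313, 161), (316, 161), (319, 161), (322, 161), (325, 161), (328, 161), (331, 160), (334, 160), (337, 159), (340, None), (343, None)]
right [(395, None), (398, None), (401, None), (404, None), (407, None), (410, None), (413, None), (416, None), (419, None), (422, None), (425, None), (428, None), (431, None), (434, None), (437, 161)]
```

The cap lines up with its neighbours (row 160–161) and contact comes at the expected height. Pressing lightly, then releasing.

{"api": "play_rows", "payload": {
  "series": [
    {"claw":0.1,"slide":[0.7,0,0],"turn":[0,0,0]},
    {"claw":0.1,"slide":[0,0,0],"turn":[0,0,0]}
  ]
}}

```text
t: 21.0
eef_pos: [0.5802, -0.1608, 0.0308]
eef_rot: [2.54, 1.57, 2.455]
force: [-2.9, -2.8, 6.2]
opening: 0.173
```

{"api": "play_rows", "payload": {
  "series": [
    {"claw":0.22,"slide":[0,0,0],"turn":[0,0,0]},
    {"claw":0.3,"slide":[0,0,0],"turn":[0,0,0]},
    {"claw":0.3,"slide":[0,0,0],"turn":[0,0,0]},
    {"claw":0.3,"slide":[0,0,0],"turn":[0,0,0]},
    {"claw":0.3,"slide":[-10,0,0],"turn":[0,0,0]},
    {"claw":0.3,"slide":[-25,0,0],"turn":[0,0,0]},
    {"claw":0.3,"slide":[-40,0,0],"turn":[0,0,0]},
    {"claw":0.3,"slide":[-50,0,-20],"turn":[0,0,0]},
    {"claw":0.3,"slide":[-50,0,-50],"turn":[0,0,0]},
    {"claw":0.3,"slide":[0,0,-55],"turn":[0,0,0]},
    {"claw":0.3,"slide":[0,0,0],"turn":[0,0,0]},
    {"claw":0.3,"slide":[0,0,0],"turn":[0,0,0]}
  ]
}}

```text
t: 22.5
eef_pos: [0.4621, -0.1509, 0.2003]
eef_rot: [1.937, 1.57, 1.853]
force: [-0.3, -0.6, 0.5]
opening: 0.3
```

```bash
cat > chk.py <<'E'
from h import *
f=snap('wrist','fin.png');ft=snap('top','topfin.png');sc=snap('scene','scenefin.png')
print(f['s']['eef_pos'],f['s']['force'],f['s']['t'])
q=[.5766,-.188,-.0836]
def pl(x,y,z):
    c,s=np.cos(q[2]),np.sin(q[2]);return np.array([q[0]+c*x-s*y,q[1]+s*x+c*y,z])
for n,g in(('wrist',f),('top',ft),('scene',sc)):
    hsv=cv2.cvtColor(g['frame'],cv2.COLOR_RGB2HSV)
    for y in(.0825,.0275,-.0275,-.0825):
        e=[]
        # copper segment in saturation profile along top line, x -.07...07
        X=np.linspace(-.07,.07,281);P=proj(g,[pl(x,y,.058) for x in X])
        ok=(P[:,0]>2)&(P[:,0]<637)&(P[:,1]>2)&(P[:,1]<397)
        if ok.sum()<281: print(n,y,'out');continue
        s=cv2.remap(hsv[...,1].astype(np.float32),P[:,0].astype(np.float32),P[:,1].astype(np.float32),cv2.INTER_LINEAR).ravel()
        k=np.nonzero(s>130)[0];k=k[(X[k]>-.057)&(X[k]<.057)]
        print(n,y,'copper',(X[k].min()*1e3).round(1) if len(k) else None,(X[k].max()*1e3).round(1) if len(k) else None,len(k))
        # lateral centre at x=0 and +-.02
        for x in(-.025,.025):
            Y=np.linspace(-.02,.02,161);P=proj(g,[pl(x,y+d,.052) for d in Y])
            s=cv2.remap(hsv[...,1].astype(np.float32),P[:,0].astype(np.float32),P[:,1].astype(np.float32),cv2.INTER_LINEAR).ravel();k=np.nonzero(s>130)[0]
            print('   lat',x,[(Y[k].min()*1e3).round(1),(Y[k].max()*1e3).round(1)] if len(k) else None)
a=cv2.imread('pics/top1.png').astype(int);b=cv2.imread('pics/topfin.png').astype(int)
d=(abs(cv2.blur(a.astype(np.float32),(3,3))-cv2.blur(b.astype(np.float32),(3,3))).max(2)>40).astype(np.uint8)
for n,(u,v) in dict(post=(328,246),tape=(254,283),jar=(327,194),conn=(431,286),brown=(285,235),pink=(187,236),turq=(178,195),weightpad=(337,150),lid=(247,172)).items():
    print(n,int(d[v-14:v+15,u-14:u+15].sum()))
E
python3 chk.py
```

```text
[ 0.4621201  -0.15088445  0.2002584 ] [-0.28459154 -0.60598677  0.51324648] 22.5
wrist 0.0825 copper None None 0
   lat -0.025 None
   lat 0.025 None
wrist 0.0275 copper -50.0 53.0 207
   lat -0.025 [np.float64(-7.5), np.float64(7.5)]
   lat 0.025 [np.float64(-7.8), np.float64(7.0)]
wrist -0.0275 copper None None 0
   lat -0.025 None
   lat 0.025 None
wrist -0.0825 copper -51.0 -24.0 24
   lat -0.025 [np.float64(-20.0), np.float64(7.8)]
   lat 0.025 None
top 0.0825 copper -49.0 52.0 138
   lat -0.025 [np.float64(-5.8), np.float64(6.5)]
   lat 0.025 [np.float64(-7.0), np.float64(6.2)]
top 0.0275 copper -49.5 51.5 203
   lat -0.025 [np.float64(-5.8), np.float64(6.5)]
   lat 0.025 [np.float64(-7.5), np.float64(6.7)]
top -0.0275 copper 17.5 50.0 33
   lat -0.025 None
   lat 0.025 [np.float64(-7.5), np.float64(6.5)]
top -0.0825 copper 50.0 51.0 3
   lat -0.025 None
   lat 0.025 None
scene 0.0825 copper -33.5 23.5 115
   lat -0.025 [np.float64(-7.2), np.float64(5.5)]
   lat 0.025 None
scene 0.0275 copper -51.0 47.0 197
   lat -0.025 [np.float64(-7.8), np.float64(5.0)]
   lat 0.025 [np.float64(-7.5), np.float64(4.5)]
scene -0.0275 copper -34.0 47.0 116
   lat -0.025 [np.float64(-8.2), np.float64(5.0)]
   lat 0.025 None
scene -0.0825 copper -34.5 45.5 114
   lat -0.025 [np.float64(-20.0), np.float64(5.0)]
   lat 0.025 None
post 0
tape 0
jar 0
conn 841
brown 0
pink 0
turq 0
weightpad 507
lid 375
```

The seated coil matches its clamped neighbour within 0.5 mm along and across. The arm hides the connector from the top camera, so I'll move it aside and recheck.

{"api": "play_rows", "payload": {
  "series": [
    {"claw":0.3,"slide":[-40,0,0],"turn":[0,0,0]},
    {"claw":0.3,"slide":[-40,20,0],"turn":[0,0,0]},
    {"claw":0.3,"slide":[0,40,0],"turn":[0,0,0]},
    {"claw":0.3,"slide":[0,50,0],"turn":[0,0,0]},
    {"claw":0.3,"slide":[0,50,0],"turn":[0,0,0]},
    {"claw":0.3,"slide":[0,50,0],"turn":[0,0,0]},
    {"claw":0.3,"slide":[0,40,0],"turn":[0,0,0]},
    {"claw":0.3,"slide":[0,20,0],"turn":[0,0,0]},
    {"claw":0.3,"slide":[0,0,0],"turn":[0,0,0]},
    {"claw":0.3,"slide":[0,0,0],"turn":[0,0,0]}
  ]
}}

```text
t: 23.9
eef_pos: [0.4846, 0.1179, 0.2796]
eef_rot: [2.64, 1.568, 2.556]
force: [-0.7, -1.1, -0.2]
opening: 0.3
```

```bash
python3 chk.py | grep -A2 -E "^top 0|post|tape|jar|conn|brown|^\[|lid|pad"; python3 - <<'E'
from h import *
f=snap('top');im=f['frame'].astype(int)
m=(im[...,0]>140)&(im[...,1]>140)&(im[...,2]<60);v,u=np.nonzero(m);print('yellow',len(u),u.mean(),v.mean())
a=cv2.imread('pics/top1.png')[...,::-1].astype(int);m=(a[...,0]>140)&(a[...,1]>140)&(a[...,2]<60);v,u=np.nonzero(m);print('before',len(u),u.mean(),v.mean())
s=snap('scene');h=s['frame'].astype(int);c,n=np.cos(-.075),np.sin(-.075)
# open lid: project edge at stop, list blue extent
for x,z in((.06+.12*-np.cos(1.95),.052+.12*np.sin(1.95)),):
    P=[[.5965+c*x-n*y,.187+n*x+c*y,z] for y in(-.08,0,.08)];print('lid edge',proj(s,P).round(0).tolist())
b=(h[...,2]>80)&(h[...,0]<60)&(h[...,1]<100);b[:100]=0;b[:,:330]=0;b[:,500:]=0
v,u=np.nonzero(b);print('blue',len(u),u.min() if len(u) else 0,u.max() if len(u) else 0,v.min() if len(u) else 0,v.max() if len(u) else 0)
g=(abs(im[...,0]-im[...,1])<25)&(im[...,1]>110);g[:,:300]=0;g[:,375:]=0;g[:125]=0;g[178:]=0;v,u=np.nonzero(g);print('weight',len(u),(px2w(f,[u.mean(),v.mean()],.064)*1000).round(1))
E
```

```text
[0.48458292 0.11785529 0.27962708] [-0.68686958 -1.11162516 -0.1539369 ] 23.9
wrist 0.0825 copper -50.0 54.5 148
   lat -0.025 [np.float64(-8.5), np.float64(7.8)]
--
top 0.0825 copper -49.0 52.0 136
   lat -0.025 [np.float64(-6.0), np.float64(6.2)]
   lat 0.025 [np.float64(-7.0), np.float64(6.2)]
top 0.0275 copper -49.5 51.5 203
   lat -0.025 [np.float64(-6.0), np.float64(6.7)]
   lat 0.025 [np.float64(-7.5), np.float64(6.5)]
--
post 0
tape 667
jar 0
conn 0
brown 402
pink 698
turq 685
weightpad 504
lid 335
yellow 177 431.6553672316384 285.9491525423729
before 182 431.56043956043953 285.77472527472526
lid edge [[348.0, 236.0], [391.0, 242.0], [435.0, 249.0]]
blue 131 350 454 235 256
weight 595 [[648.5 -20.8  64. ]]
```

```bash
python3 - <<'E'
from h import *
f=snap('top');im=f['frame'].astype(int)
g=(abs(im[...,0]-im[...,1])<25)&(im[...,1]>110);k=np.zeros_like(g);k[130:176,315:360]=1;g&=k;v,u=np.nonzero(g);print('weight',len(u),u.min(),u.max(),v.min(),v.max(),(px2w(f,[u.mean(),v.mean()],.064)*1000).round(1))
print(hand_in())
E
```

```text
weight 479 326 350 134 158 [[655.8  -6.1  64. ]]
the job is handed in; nothing more can be done
None
```

The task is done and handed in, about 24 s into the 72 s allowed.

- **Weight:** It stands upright on the pad. Its top measured at (656, −6) mm, against a pad centre of (658, −6) mm, so it is wholly on the pad.
- **Lid:** I pressed the red button and the lid opened. In the last scene image its edge is where the stop should put it.
- **Coil:** It lies in the empty saddle and I let go of it. The last top view matches the clamped coil beside it within 0.5 mm, along and across. The height at which it touched down agreed with a full seating.
- **Post, jar and connector:** All three are unchanged in the before-and-after top views.
- **Tape roll:** It showed no change in the check before the arm's last move. In the final check the difference there was large, most likely because the parked arm or its shadow covered it.

**Disagreements:**
- The button press read 10.6 N with 5 N sideways, and the tip stopped at 70 mm instead of the expected 66 mm. The lid opened all the same.
- My first weight estimate at the end came out at (648, −21) mm. I think other bright pixels spoiled it; the narrower measurement above replaced it.

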